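Clear the slotted plate and build the support stack

ROBOT

A 6-joint arm with a two-finger parallel gripper is mounted at the origin on the work surface. World frame = base frame: x ahead of the robot, y to its left, z up, the work surface at z = 0. Lengths are in mm, angles in rad, forces in N, time in s.
With the tool pointing down it reaches from about 350 to 775 mm from the base axis. Payload 7.3 kg.
Tool frame: the origin (TCP) lies midway between the tips of the shut fingers; the grasp point (between the pads) lies 19 mm behind it; z points along the fingers, y is the direction in which the jaws open and shut (so a half turn about z gives the same grasp; the last joint's range is limited). The gripper opens to 92 mm and grips with 3 to 60 N. Pads are 19 mm wide; open, the fingers measure 130 mm over their backs; the gripper's body (75 mm by 190 mm) begins 47 mm behind the grasp point.
Start: joints at [1.145, 0.342, 1.524, -0, 1.275, -0.146], TCP at [144.97, 504.607, 226.741] pointing down, gripper open.
Joint ranges: [-2.53, 2.53], [-0.77, 2.02], [0.04, 2.7], [-1, 4.14], [0.28, 2.66], [-3.11, 3.11]. Speed limits (rad/s): [2.57, 2.57, 3.14, 3.14, 3.14, 3.14].

INTERFACE

Orientations are given as [roll, pitch, yaw] about the fixed x, y, z axes, in that order (R = Rz(yaw) Ry(pitch) Rx(roll)).
In Python, from plant import sensors, imaging, ticket gives the robot as it stands. The module is installed in compiled form; this text tells all that it offers.
- The arm moves only by the tool arm_command, never from a script. Its argument "increments" is one flat list of numbers, 5 for each row, row after row: the closure, from 0 (fully open) to 1 (shut), then the shift along the tool's x, y, z in mm, then the turn about the tool's z in degrees. In form: [hand, dx, dy, dz, spin, hand, dx, dy, dz, spin, ...]. A call has 1 to 20 rows; each row is the pose to reach, as a shift and turn from the pose commanded when the call began, along the tool's axes at that moment; what a row does not reach only later rows make up. A row lasts 1/8 s, in which the tool goes at most 62.5 mm and 10.7 degrees, less where a joint would pass 70% of its speed; a pose out of reach is approached as far as the arm can. A call with a gripper value outside its range is refused whole. The fingers move at their own pace and stop on an object; the grip force is fixed at half the most. Time passes only in rows, so rows that repeat a pose let the fingers close. It gives the time, the measured TCP pose, the force and the opening at its end, in the units of the state.
- sensors.get_obs(): the state, without advancing time (a new reading comes with each control period).
- imaging.capture(name): name is "side" or "top"; returns the picture (384x512x3 uint8, blue, green, red); there is no depth.
- imaging.calibration(name): a dict with "fx", "fy", "cx", "cy" (pixels), "D" ([k1, k2, p1, p2, k3] as OpenCV has them; the pictures are not rectified), "world_to_cam" (4x4, takes a point from world to camera coordinates). Camera axes: x right, y down, z forward; pixel columns grow to the right and rows downward; lengths in mm; the calibration is good to about 2 mm. A picture is of the moment at which its call begins. calibration takes no time and is no camera call.
- ticket.close_job(): hands the job in, once; it reports no verdict.
The state is a dict: "time": time; "joint_positions": joint angles; "dq": joint speeds; "tau": joint torques, N m; "tool_pos": TCP position; "tcp_rot": TCP orientation; "contact_force": force on the tool from outside, world axes, zero at the start; "moment": the same for the moment, N m; "grip_width": finger opening in mm.
Only numpy, scipy, OpenCV 4.12 (cv2) and the standard library are available. Lean on these libraries where they do the work, as an engineer would, in place of code of your own. Each camera call takes 0.05 s, during which the arm holds its last target. There are 200 camera calls.

TASK

Use the yellow-handled scraper to drive the broken rust-coloured T-nut along the slot of the aluminium plate and out of its open end into the chip pan, then put the scraper into the orange tray. Then build the support stack: the green riser inside the yellow outline on the plate with its long side across the slot, the blue spacer ring centred on the riser, and last the brass pad with its stem down in the ring. Do not touch the T-nut with the fingers, and leave the red tin standing where it is.

Things in the scene. Friction and masses are not known exactly. Their poses are not given: they have to be found in the camera images.
- plate: Fixed aluminium plate, 190 (x) x 140 x 40 mm high. Origin: centre of its underside. T-slot along x at y=0: neck 24 wide down to z=24, channel 36 wide down to its floor z=12 mm; closed at -x (inner face x=-85), open at +x (x=95), where a fixed grey chip pan adjoins: 68 (x) x 110, floor 3, rim 10 high. Yellow outline on top, 75 (x) x 94 mm, centred at x=y=0: the stack's place.
- tnut: Loose broken T-nut, rust orange, in the plate's slot near its middle (x -15 to 30 mm in the plate's frame): flange 28 (x, along the slot) x 30 x 9 mm, on it a neck 24 x 18 mm; 21 mm high, about 60 g. Origin: centre of its underside. It cannot be lifted out; it slides freely along the slot and drops out of the open end.
- scraper: Loose, standing: dark steel foot 44 (x) x 18 (y) x 26 mm high under a yellow grip with black band, 60 (x) x 28 (y), z=26 to 66 mm. Origin: centre of the foot's underside. 160 g. The foot fits the slot's neck, its x along the slot, either way round; when the grip's underside rests on the plate, the foot's underside is 14 mm above the table, 2 mm over the slot floor.
- tray: Fixed open orange plastic tray, outside 140 mm (x) x 120 mm (y) x 25 mm high, walls and floor 4 mm. Origin: centre of its underside.
- riser: Loose green riser block with thin bright lines on its top and dark bores in its ends, 80 mm (x, long side) x 60 mm (y) x 28 mm high, about 0.4 kg. Origin: centre of its underside, z up.
- spacer: Loose blue spacer ring lying flat, outer diameter 56 mm, bore 30 mm, 28 mm high, about 0.17 kg. Origin: centre of its underside, z up.
- pad: Loose brass pad with a dark cross on its top, standing on its stem: stem diameter 20 mm and 12 mm long below (z = 0 to 12 mm), round head diameter 44 mm and 16 mm high above (z = 12 to 28 mm), about 0.15 kg. Origin: centre of the stem's underside, z up. Fully nested, the head lies on the ring's top face.
- tin: Bystander: small loose red tin, diameter 48 mm, 45 mm high, standing among the parts; not to be moved. Origin: centre of its underside.

How it is judged (in metres and radians):
On the way, in this order (a step that is already met when the one before it is completed fails the run):
1. the T-nut is out of the slot and lies in the chip pan (x of tnut in the frame of plate between 0.109 and 0.175 m and y of tnut in the frame of plate between -0.06 and 0.06 m and height (world z) of tnut below 0.03 m and linear speed of tnut below 0.02 m/s), for 0.2 s.
2. the scraper is released in the tray (x of scraper in the frame of tray between -0.066 and 0.066 m and y of scraper in the frame of tray between -0.056 and 0.056 m and height (world z) of scraper below 0.03 m and linear speed of scraper below 0.02 m/s and contact force between scraper and the fingers below 0.1 N), for 0.2 s.
3. the riser is released on the plate inside the outline, long side across the slot (horizontal distance between riser and plate below 0.01 m and angle between the x axis of riser and the y axis of plate, either way round below 0.17 rad and z of riser in the frame of plate between 0.036 and 0.044 m and angle between riser's own z axis and vertical below 0.06 rad and linear speed of riser below 0.02 m/s and contact force between riser and the fingers below 0.1 N), for 0.2 s.
4. the spacer ring is released, centred flat on the riser (horizontal distance between spacer and riser below 0.01 m and z of spacer in the frame of riser between 0.025 and 0.031 m and angle between spacer's own z axis and vertical below 0.06 rad and linear speed of spacer below 0.02 m/s and contact force between spacer and the fingers below 0.1 N), for 0.2 s.
5. the brass pad is released, nested in the ring (horizontal distance between pad and spacer below 0.009 m and z of pad in the frame of spacer between 0.012 and 0.0195 m and angle between pad's own z axis and vertical below 0.08 rad and linear speed of pad below 0.02 m/s and contact force between pad and the fingers below 0.1 N), for 0.2 s.
At the end, for the whole second after the job is handed in: T-nut in the chip pan; scraper in the tray; riser flat on the plate within 10 mm of the outline's centre, long side across the slot (0.17 rad); ring flat on the riser within 10 mm; pad level, stem in the ring, head seated within 3 mm; all released, at rest; tin upright, within 20 mm (all of step 1 and all of step 2 and all of step 3 and all of step 4 and all of step 5); the robot touches nothing.
It fails at once if the red tin was moved by more than 20 mm or tipped (distance of tin from where it was at the start of the episode above 0.02 m or angle between tin's own z axis and vertical above 0.3 rad).
It fails at once if the fingers touched the T-nut (contact force between tnut and the fingers above 1 N).
It also fails if it takes over 126 s, if anything falls off the work surface, if the arm or the gripper's body presses on something with over 40 N, if the wrist force passes 120 N, or if a joint passes its speed limit or range.

## Working session

There is one attempt and no reset: what is moved stays moved. The work goes in short steps, Python scripts to look and compute and a tool call to move; the robot and the scene stay as the last step left them, time stands still between calls to the robot, and variables do not carry over. Pictures are saved under pics/ and viewed, about 12 in all and at most 16, crops included, and the job is handed in when it is done.

Besides the shell and the picture viewer there is one more tool, called after "Emit:" by a JSON object that holds its "method" and its "body", one argument or row to a line. arm_command: Moves the arm, as the interface text tells. Its arguments: {"type":"object","properties":{"increments":{"type":"array","items":{"type":"number"}}},"required":["increments"]}

```bash
mkdir -p pics; python3 - <<'E'
from plant import sensors, imaging
import cv2
for n in("top","side"):
    im=imaging.capture(n); cv2.imwrite(f"pics/{n}0.png",im)
    c=imaging.calibration(n); print(n,c)
print(sensors.get_obs())
E
```

```text
top {'fx': 368.01850329473416, 'fy': 368.01850329473416, 'cx': 253.91402952744005, 'cy': 195.4355853692662, 'D': array([0.02802731, 0.        , 0.        , 0.        , 0.        ]), 'world_to_cam': array([[ 1.20095261e-02, -9.99829895e-01,  1.39982635e-02,
        -1.32048514e+01],
       [-9.97031033e-01, -1.30384004e-02, -7.58888651e-02,
         5.13175996e+02],
       [ 7.60584710e-02, -1.30453138e-02, -9.97018018e-01,
         8.99576377e+02],
       [ 0.00000000e+00,  0.00000000e+00,  0.00000000e+00,
         1.00000000e+00]])}
side {'fx': 364.3511598512396, 'fy': 364.3511598512396, 'cx': 254.7152056763491, 'cy': 193.43013648006897, 'D': array([-0.04096993,  0.        ,  0.        ,  0.        ,  0.        ]), 'world_to_cam': array([[-9.89387311e-01, -1.45250513e-01, -3.87785872e-03,
         5.18550468e+02],
       [-1.04453379e-01,  7.29539274e-01, -6.75915631e-01,
         8.61392817e+01],
       [ 1.01006142e-01, -6.68337293e-01, -7.36968807e-01,
         9.08761600e+02],
       [ 0.00000000e+00,  0.00000000e+00,  0.00000000e+00,
         1.00000000e+00]])}
{'time': 0.1, 'joint_positions': array([ 1.14498402e+00,  3.42633713e-01,  1.52488752e+00,  1.78859942e-05,
        1.27539981e+00, -1.45995030e-01]), 'dq': array([ 0.0004287 , -0.00105902, -0.00172998, -0.00100557, -0.00086459,
        0.00209793]), 'tau': array([ 1.54007334e-04, -4.32015359e+01, -2.44688988e+01,  7.18233478e-02,
        5.27624774e-02, -2.94422910e-05]), 'tool_pos': array([144.82056072, 504.2698152 , 226.13635173]), 'tcp_rot': array([-3.14028088e+00, -2.10173038e-04,  2.86177003e+00]), 'contact_force': array([-0.72402543,  0.43275516, -0.1752627 ]), 'moment': array([-0.01428368,  0.01709481, -0.00685436]), 'grip_width': 91.65344091179614}
```

View pics/top0.png

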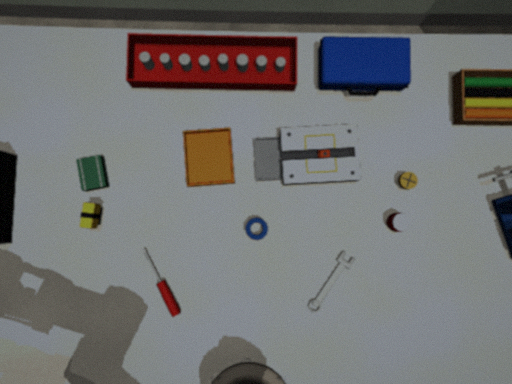

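View pics/side0.png

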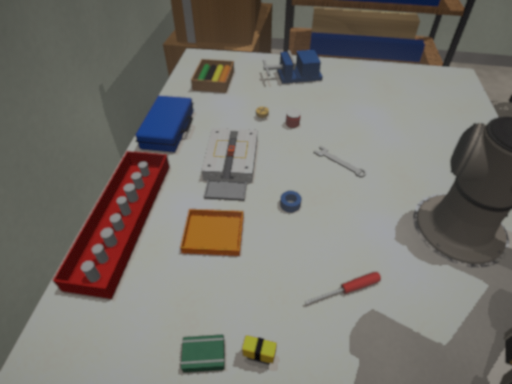

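```bash
cat > h.py <<'E'
import cv2, numpy as np
from plant import sensors, imaging
def ray(n,uv):
    c=imaging.calibration(n);K=np.array([[c['fx'],0,c['cx']],[0,c['fy'],c['cy']],[0,0,1]])
    p=cv2.undistortPoints(np.float64(uv).reshape(-1,1,2),K,c['D']).reshape(-1,2)
    M=c['world_to_cam'];R,t=M[:3,:3],M[:3,3]
    return -R.T@t, np.c_[p,np.ones(len(p))]@R
def onplane(n,uv,z):
    o,d=ray(n,uv); return (o+d*((z-o[2])/d[:,2])[:,None])[:,:2]
def tri(a,b):
    (o1,d1),(o2,d2)=ray("top",[a]),ray("side",[b])
    A=np.c_[d1[0],-d2[0]];s=np.linalg.lstsq(A,o2-o1,rcond=None)[0]
    p,q=o1+s[0]*d1[0],o2+s[1]*d2[0];return (p+q)/2,np.linalg.norm(p-q)
def proj(n,P):
    c=imaging.calibration(n);K=np.array([[c['fx'],0,c['cx']],[0,c['fy'],c['cy']],[0,0,1]])
    M=c['world_to_cam'];return cv2.projectPoints(np.float64(P).reshape(-1,1,3),cv2.Rodrigues(M[:3,:3])[0],M[:3,3],K,c['D'])[0].reshape(-1,2)
def blobs(im,lo,hi,box=None,mn=8):
    m=cv2.inRange(cv2.cvtColor(im,cv2.COLOR_BGR2HSV),np.array(lo),np.array(hi))
    if box: k=np.zeros_like(m);k[box[1]:box[3],box[0]:box[2]]=1;m=m*k
    n,l,s,c=cv2.connectedComponentsWithStats(m)
    return [(s[i,4],c[i],np.float32(np.argwhere(l==i)[:,::-1])) for i in range(1,n) if s[i,4]>=mn]
E
python3 - <<'E'
from h import *
boxes={"top":dict(riser=(70,145,115,200),scr=(70,195,110,235),tray=(175,120,245,195),ring=(235,210,275,245),pad=(390,165,425,195),tin=(380,205,412,238),outl=(298,128,345,178),nut=(310,145,335,165)),
"side":dict(riser=(170,325,235,378),scr=(235,330,285,370),tray=(175,200,250,262),ring=(270,185,310,215),pad=(250,100,275,122),tin=(280,108,305,130),outl=(215,130,250,162),nut=(220,140,240,162))}
hsv=dict(riser=((40,60,20),(90,255,255)),scr=((18,90,60),(35,255,255)),tray=((8,120,60),(22,255,255)),ring=((100,100,30),(130,255,255)),pad=((12,60,50),(35,255,255)),outl=((18,60,60),(38,255,255)),nut=((0,120,40),(14,255,255)),tin=((0,70,20),(12,255,255)))
for n in("top","side"):
    im=cv2.imread(f"pics/{n}0.png")
    for k,b in boxes[n].items():
        for a,c,p in sorted(blobs(im,*hsv[k],b),key=lambda t:-t[0])[:4]:
            r=cv2.minAreaRect(p);print(n,k,a,c.round(1),np.round(r[0],1),np.round(r[1],1),round(r[2],1))
im=cv2.imread("pics/top0.png")
f=lambda x0,y0,w,h:cv2.resize(im[y0:y0+h,x0:x0+w],(400,300),interpolation=cv2.INTER_CUBIC)
cv2.imwrite("pics/c1.png",np.vstack([np.hstack([f(250,108,120,90),f(370,158,120,90)]),np.hstack([f(50,148,120,90),f(200,178,120,90)])]))
E
```

```text
top riser 467 [ 90.4 172.7] [ 90.4 172.6] [32.1 14.7] 79.7
top riser 144 [101.8 170.3] [102.1 170.4] [31.7  5.6] 80.5
top riser 69 [ 80.  174.4] [ 80.1 174.5] [29.6  2.3] 80.5
top scr 144 [ 86.7 222.3] [ 88.  222.5] [16. 11.] 0.0
top scr 135 [ 88.6 207.7] [ 88.5 207.7] [12.7 10.7] 6.3
top tray 2592 [208.2 156.8] [208.2 156.7] [55.1 47.4] 85.9
top ring 227 [256.2 228.2] [256.2 228.3] [20.5 19.8] 45.0
top pad 261 [407.8 180. ] [407.9 179.9] [17.2 18.2] 76.0
top tin 40 [390.2 224.4] [390.4 224.7] [13.9  4.8] 59.0
top tin 11 [391.5 216. ] [391.8 216.3] [4.2 3.5] 45.0
top outl 74 [319.7 137.4] [319.5 141. ] [14. 29.] 90.0
top outl 65 [324.2 169.4] [321.3 165.3] [14.  29.7] 84.8
top outl 8 [306.  162.5] [306.  162.5] [7. 0.] -90.0
top nut 89 [323.4 153.2] [323.7 153.2] [ 7.6 12.1] 83.7
side riser 741 [202.6 350.4] [202.4 350.4] [17.9 41.9] 86.4
side riser 299 [202.3 366.4] [202.6 366.5] [ 7.3 41.2] 86.5
side riser 78 [203.8 336.9] [203.  336.9] [ 2.1 38.1] 86.6
side scr 309 [267.4 351.2] [267.5 351. ] [22. 15.] 90.0
side scr 288 [249.5 346.5] [249.2 346.8] [14.  21.9] 13.2
side tray 2501 [212.6 232.4] [211.6 231.9] [59.8 44.4] 2.9
side ring 130 [290.4 199.1] [290.5 199. ] [14. 17.] 90.0
side pad 111 [261.7 111.7] [262. 112.] [12. 10.] 0.0
side tin 102 [292.4 121.6] [292.6 121.9] [12.   8.9] 5.2
side nut 35 [230.5 149.9] [230.5 150. ] [8. 5.] 90.0
```

View pics/c1.png

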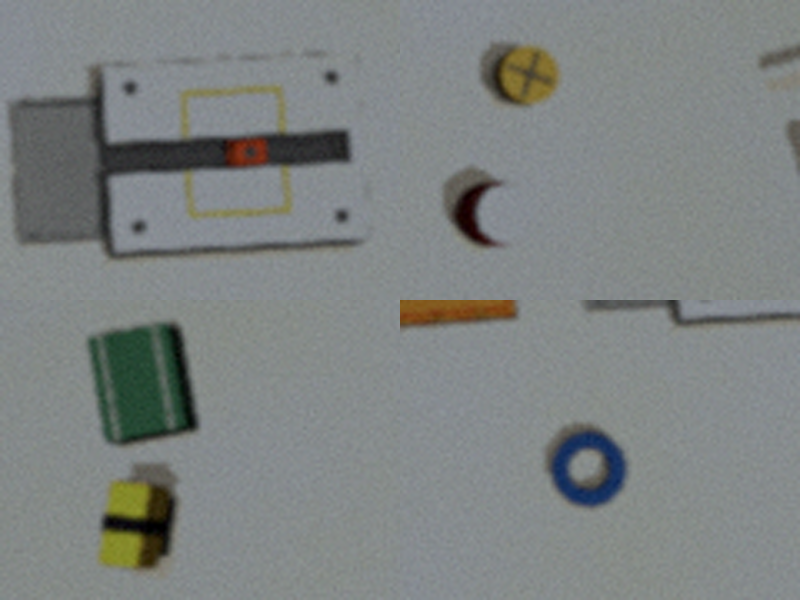

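```bash
python3 - <<'E'
from h import *
im=cv2.imread("pics/top0.png");hsv=cv2.cvtColor(im,cv2.COLOR_BGR2HSV)
def cl(p):
    r=cv2.minAreaRect(np.float32(p));return np.round(r[0],1),np.round(r[1],1),round(r[2],1)
def px(lo,hi,b,mn=3):
    return np.vstack([q[2] for q in blobs(im,lo,hi,b,mn)])
for thr in(90,100,110,120,135): print("riser",thr,cl(onplane("top",px((40,40,thr-40),(90,255,255),(70,145,115,200)),28)))
for thr in(90,110,130,150,170): print("scr",thr,cl(onplane("top",px((18,90,thr),(35,255,255),(70,195,110,235)),66)))
print("V scr row",hsv[210,76:104,2],hsv[210,76:104,1]);print("V riser row",hsv[172,74:112,2])
print("outl",cl(onplane("top",px((18,40,60),(40,255,255),(298,128,345,178)),40)))
P=np.array([[183,92],[282,88],[291,209],[190,215]])/3.3333+[250,108];w=onplane("top",P,40);print("outl corners",w.round(1),w.mean(0))
print("tray",cl(onplane("top",px((8,120,60),(22,255,255),(175,120,245,195),50),25)))
print("pad",cl(onplane("top",px((12,60,50),(35,255,255),(390,165,425,195)),28)))
r=px((100,100,30),(130,255,255),(235,210,275,245));print("ring",cl(onplane("top",r,28)))
print("nut",cl(onplane("top",px((0,120,60),(14,255,255),(310,145,335,165)),33)))
# slot dark strip
d=px((0,0,0),(180,110,105),(283,140,356,165),60);print("slot",cl(onplane("top",d,40)))
S={"ring":(290.4,199.1),"pad":(261.7,111.7),"nut":(230.5,149.9)}
for k,t in dict(ring=(256.2,228.2),pad=(407.8,180),nut=(323.5,153.2)).items(): print(k,tri(t,S[k]))
print("tin side base", onplane("side",[[292.5,122]],22))
for n,z in(("riser",14),):print(tri((90.4,172.7),(202.6,350.4)))
E
```

```text
riser 90 (array([563.7, 395.3]), array([81. , 58.7]), 12.2)
riser 100 (array([564.7, 396. ]), array([78.6, 57.6]), 12.5)
riser 110 (array([565.2, 397.4]), array([77.4, 56.7]), 11.1)
riser 120 (array([565.6, 397.8]), array([76.1, 54.3]), 12.4)
riser 135 (array([561.3, 395.4]), array([55.5, 43.9]), 11.8)
scr 90 (array([459.2, 382.6]), array([27.3, 58.9]), 84.1)
scr 110 (array([459.3, 383.5]), array([25.4, 58.9]), 84.1)
scr 130 (array([458.5, 384.4]), array([24.1, 56.1]), 84.6)Traceback (most recent call last):
  File "<stdin>", line 8, in <module>
  File "<stdin>", line 6, in px
    return _nx.concatenate(arrs, 0, dtype=dtype, casting=casting)
           ~~~~~~~~~~~~~~~^^^^^^^^^^^^^^^^^^^^^^^^^^^^^^^^^^^^^^^
ValueError: need at least one array to concatenate
```

```bash
python3 - <<'E'
from h import *
im=cv2.imread("pics/top0.png");hsv=cv2.cvtColor(im,cv2.COLOR_BGR2HSV)
def cl(p):
    r=cv2.minAreaRect(np.float32(p));return np.round(r[0],1),np.round(r[1],1),round(r[2],1)
def px(lo,hi,b,mn=3):
    return np.vstack([q[2] for q in blobs(im,lo,hi,b,mn)])
o=px((18,40,60),(40,255,255),(298,128,345,178));print("outl",cl(onplane("top",o,40)))
P=np.array([[183,92],[282,88],[291,209],[190,215]])/3.3333+[250,108];w=onplane("top",P,40);print("outl corners",w.round(1),w.mean(0))
print("tray",cl(onplane("top",px((8,120,60),(22,255,255),(175,120,245,195),50),25)))
print("pad",cl(onplane("top",px((12,60,50),(35,255,255),(390,165,425,195)),28)))
r=px((100,100,30),(130,255,255),(235,210,275,245));print("ring",cl(onplane("top",r,28)))
print("nut",cl(onplane("top",px((0,120,60),(14,255,255),(310,145,335,165)),33)))
d=px((0,0,0),(180,110,105),(283,140,356,165),60);print("slot",cl(onplane("top",d,40)))
w=onplane("top",np.array([[105,145],[105,170],[348,131],[348,158]])/3.3333+[250,108],40);print("slot c",w)
S={"ring":(290.4,199.1),"pad":(261.7,111.7),"nut":(230.5,149.9)}
for k,t in dict(ring=(256.2,228.2),pad=(407.8,180),nut=(323.5,153.2)).items(): print(k,tri(t,S[k]))
print("tin side", onplane("side",[[292.5,122]],22),"tin top",onplane("top",np.array([[490,213]])/3.3333+[370,158],45))
E
```

```text
outl (array([ 618.5, -168.8]), array([95.6, 77.9]), 3.8)
outl corners [[ 661.9 -130.9]
 [ 665.9 -204.4]
 [ 575.4 -210.8]
 [ 570.  -136.3]] [ 618.27879576 -170.58626244]
tray (array([608.7, 108.5]), array([138.9, 117.6]), 5.1)
pad (array([ 556.2, -388.8]), array([42.8, 45.4]), 13.0)
ring (array([431.9, -13.4]), array([50.3, 48.6]), 45.7)
nut (array([ 619.8, -178.8]), array([19.1, 30. ]), 7.2)
slot (array([ 618.7, -164.6]), array([ 26.3, 177.1]), 3.8)
slot c [[ 621.26751889  -73.2139056 ]
 [ 602.59206362  -73.34037042]
 [ 634.20714823 -253.24909236]
 [ 613.98746521 -253.10872237]]
ring (array([432.24620417, -13.31081379,  24.51275803]), np.float64(0.6189581299199386))
pad (array([ 557.470663  , -391.48238895,   21.37269095]), np.float64(1.0349432226539137))
nut (array([ 621.70883086, -179.50644007,   27.00486231]), np.float64(1.3844765360813314))
tin side [[ 452.16759848 -348.26263019]] tin top [[ 455.79776303 -640.06950423]]
```

```bash
cat >> h.py <<'E'
def goto(x,y,z,yawdeg):
    s=sensors.get_obs();p=s['tool_pos'];a=s['tcp_rot'][2]
    dx,dy=x-p[0],y-p[1];sp=-(yawdeg-np.degrees(a)+180)%360-0
    sp=(-(yawdeg-np.degrees(a))+180)%360-180
    print("now",p.round(1),"yaw",round(np.degrees(a),1),"t",round(s['time'],2),"F",s['contact_force'].round(1),"w",round(s['grip_width'],1))
    print("inc",np.round([np.cos(a)*dx+np.sin(a)*dy,np.sin(a)*dx-np.cos(a)*dy,p[2]-z,sp],1))
E
python3 -c "
from h import *
goto(459.3,383.5,110,174.1)"
```

```text
now [144.8 504.3 226.1] yaw 164.0 t 0.1 F [-0.7  0.4 -0.2] w 91.7
inc [-335.6  -29.2  116.1  -10.1]
```

Emit:
{"method": "arm_command", "body": {
  "increments": [0, -335.5, -29, 60, -10, 0, -335.5, -29, 60, -10, 0, -335.5, -29, 60, -10, 0, -335.5, -29, 60, -10, 0, -335.5, -29, 60, -10, 0, -335.5, -29, 60, -10, 0, -335.5, -29, 60, -10, 0, -335.5, -29, 116, -10, 0, -335.5, -29, 116, -10, 0, -335.5, -29, 116, -10]
}}

```text
time: 1.35
tool_pos: [459.3, 385.0, 112.3]
tcp_rot: [3.141, 0.001, 3.037]
contact_force: [1.5, -0.2, -0.6]
grip_width: 91.7
```

```bash
python3 - <<'E'
from h import *
goto(459.3,383.5,32,174.1)
im=imaging.capture("side");cv2.imwrite("pics/s1.png",cv2.resize(im[220:384,150:370],(800,596),interpolation=cv2.INTER_CUBIC))
E
```

```text
now [459.3 385.  112.3] yaw 174.0 t 1.35 F [ 1.5 -0.2 -0.6] w 91.7
inc [-0.1 -1.5 80.3 -0.1]
```

View pics/s1.png

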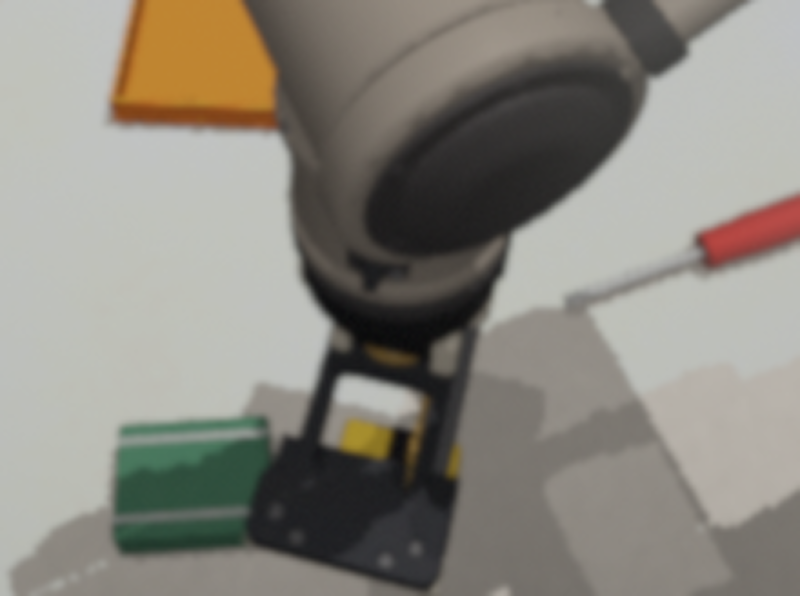

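Emit:
{"method": "arm_command", "body": {
  "increments": [0, 0, -1.5, 40, 0, 0, 0, -1.5, 80, 0, 0, 0, -1.5, 80, 0, 1, 0, -1.5, 80, 0, 1, 0, -1.5, 80, 0, 1, 0, -1.5, 80, 0, 1, 0, -1.5, 80, 0, 1, 0, -1.5, 80, 0, 1, 0, -1.5, 80, 0, 1, 0, -1.5, 80, 0, 1, 0, -1.5, 40, 0, 1, 0, -1.5, -20, 0, 1, 0, -1.5, -20, 0]
}}

```text
time: 3.02
tool_pos: [461.7, 384.2, 135.6]
tcp_rot: [3.135, 0.008, 3.036]
contact_force: [0.5, -0.0, -2.1]
grip_width: 27.7
```

```bash
python3 - <<'E'
from h import *
goto(618.7,-169.4,150,93.8)
im=imaging.capture("side");cv2.imwrite("pics/s2.png",cv2.resize(im[220:384,150:370],(800,596),interpolation=cv2.INTER_CUBIC))
E
```

```text
now [461.7 384.2 135.6] yaw 174.0 t 3.02 F [ 0.5 -0.  -2.1] w 27.7
inc [-214.3 -534.   -14.4   80.2]
```

View pics/s2.png

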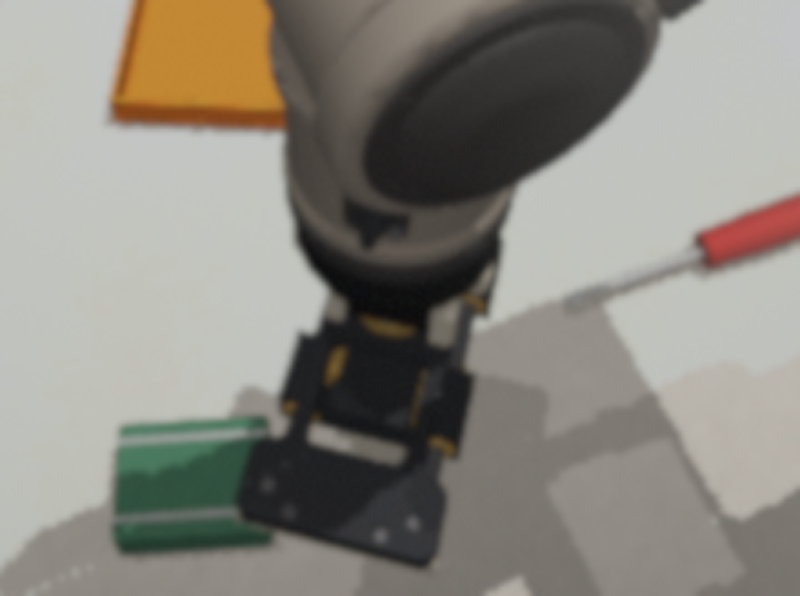

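```bash
python3 -c "
from h import *
goto(622.4,-225.3,110,93.8)"
```

```text
now [460.1 383.2 132.7] yaw 174.0 t 3.08 F [-1.4 -0.1 -2.7] w 28.1
inc [-225.3 -588.1   22.7   80.2]
```

Emit:
{"method": "arm_command", "body": {
  "increments": [1, -225, -588, 0, 80, 1, -225, -588, 0, 80, 1, -225, -588, 0, 80, 1, -225, -588, 0, 80, 1, -225, -588, 0, 80, 1, -225, -588, 0, 80, 1, -225, -588, 0, 80, 1, -225, -588, 0, 80, 1, -225, -588, 0, 80, 1, -225, -588, 0, 80, 1, -225, -588, 22.5, 80, 1, -225, -588, 22.5, 80, 1, -225, -588, 22.5, 80, 1, -225, -588, 22.5, 80, 1, -225, -588, 22.5, 80]
}}

```text
time: 4.95
tool_pos: [621.6, -225.1, 109.1]
tcp_rot: [3.14, 0.001, 1.641]
contact_force: [-0.1, -0.2, -0.9]
grip_width: 27.8
```

```bash
python3 - <<'E'
from h import *
goto(622.4,-225.3,110,93.8)
f=lambda n,x0,y0,w,h:cv2.resize(imaging.capture(n)[y0:y0+h,x0:x0+w],(400,600),interpolation=cv2.INTER_CUBIC)
cv2.imwrite("pics/p3.png",np.hstack([f("top",290,80,100,150),f("side",190,70,80,120)]))
E
```

```text
now [ 621.6 -225.1  109.1] yaw 94.0 t 4.95 F [-0.1 -0.2 -0.9] w 27.8
inc [-0.2  0.8 -0.9  0.2]
```

View pics/p3.png

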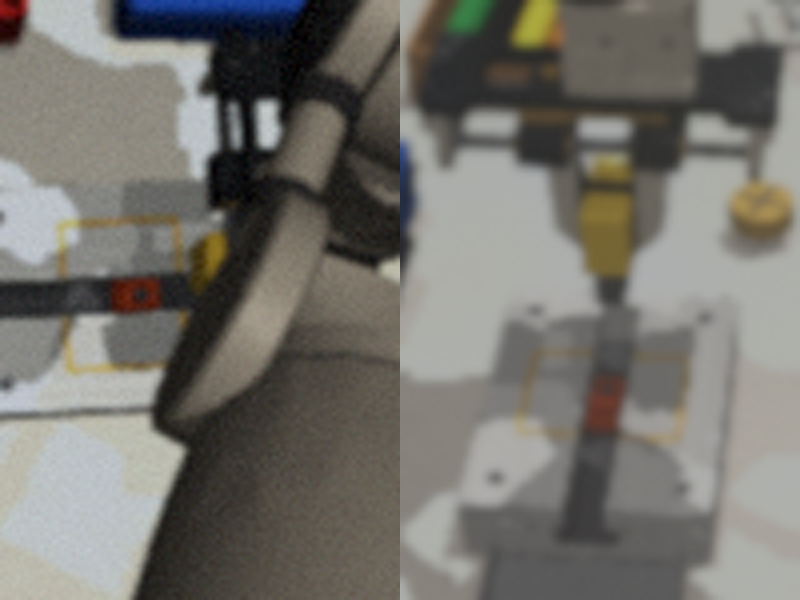

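```bash
python3 - <<'E'
from h import *
c=np.array([618.7,-169.4]);u=np.array([-.0663,.9978]);v=np.array([-.9978,-.0663])
t=np.array([621.6,-225.1])
W=lambda o,a,b,z:[*(o+a*u+b*v),z]
p=lambda n,P,x0,y0,s:((proj(n,P)-[x0,y0])*s).round(0).tolist()
print("grip front bottom/top corners side",p("side",[W(t,30,-14,103),W(t,30,14,103),W(t,30,-14,143),W(t,30,14,143)],190-80,70,5))
print("foot bottom front side",p("side",[W(t,22,-9,77),W(t,22,9,77)],110,70,5))
print("plate outline side",p("side",[W(c,37.5,-47,40),W(c,37.5,47,40),W(c,-37.5,-47,40),W(c,-37.5,47,40)],110,70,5))
print("slot open end floor/mouth side",p("side",[W(c,95,-12,40),W(c,95,12,40),W(c,95,-18,12),W(c,95,18,12)],110,70,5))
print("outl top",p("top",[W(c,37.5,-47,40),W(c,37.5,47,40),W(c,-37.5,-47,40),W(c,-37.5,47,40)],290,80,4))
print("grip front top in top",p("top",[W(t,30,-14,143),W(t,30,14,143),W(t,30,-14,103),W(t,30,14,103)],290,80,4))
E
```

```text
grip front bottom/top corners side [[581.0, 278.0], [630.0, 280.0], [577.0, 219.0], [627.0, 221.0]]
foot bottom front side [[594.0, 307.0], [625.0, 308.0]]
plate outline side [[514.0, 434.0], [679.0, 442.0], [534.0, 350.0], [691.0, 357.0]]
slot open end floor/mouth side [[561.0, 507.0], [605.0, 509.0], [554.0, 543.0], [618.0, 546.0]]
outl top [[56.0, 220.0], [66.0, 371.0], [177.0, 214.0], [188.0, 365.0]]
grip front top in top [[204.0, 230.0], [207.0, 281.0], [186.0, 246.0], [190.0, 294.0]]
```

Emit:
{"method": "arm_command", "body": {
  "increments": [1, 0, 0.5, 25, 0, 1, 0, 0.5, 35, 0, 1, 0, 0.5, 39, 0, 1, 0, 0.5, 43, 0, 1, 0, 0.5, 46, 0, 1, 0, 0.5, 46, 0]
}}

```text
time: 5.8
tool_pos: [621.8, -225.8, 62.3]
tcp_rot: [3.141, -0.0, 1.64]
contact_force: [-0.7, 0.6, -1.5]
grip_width: 27.6
```

Emit:
{"method": "arm_command", "body": {
  "increments": [1, 0, 0, 5, 0, 1, 0, 0, 10, 0, 1, 0, 0, 14, 0, 1, 0, 0, 14, 0]
}}

```text
time: 6.3
tool_pos: [621.4, -225.6, 47.6]
tcp_rot: [-3.141, -0.001, 1.64]
contact_force: [0.7, -0.5, -1.9]
grip_width: 27.7
```

```bash
python3 - <<'E'
from h import *
goto(618.7-.0663*83,-169.4+.9978*83,48,93.8)
f=lambda n,x0,y0,w,h:cv2.resize(imaging.capture(n)[y0:y0+h,x0:x0+w],(400,600),interpolation=cv2.INTER_CUBIC)
cv2.imwrite("pics/p4.png",np.hstack([f("top",290,80,100,150),f("side",190,70,80,120)]))
E
```

```text
now [ 621.4 -225.6   47.6] yaw 94.0 t 6.3 F [ 0.7 -0.5 -1.9] w 27.7
inc [139.3   1.4  -0.4   0.2]
```

View pics/p4.png

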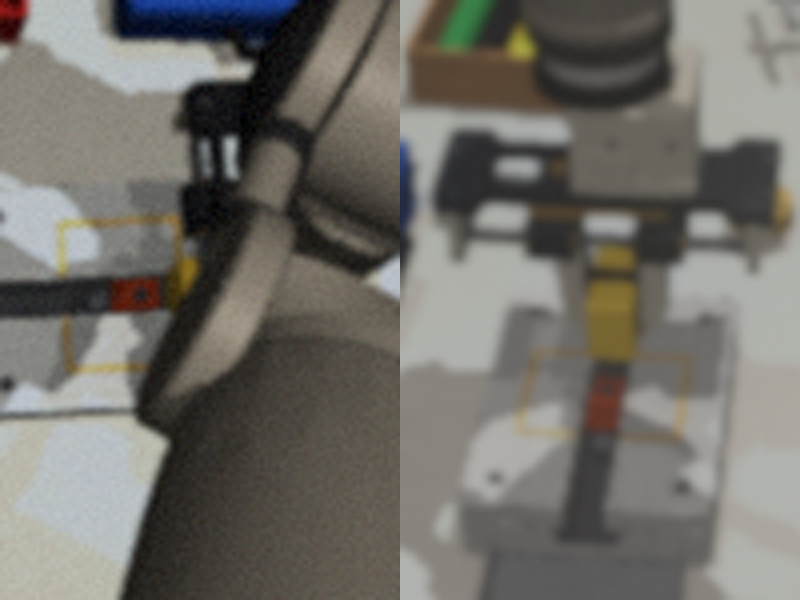

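Emit:
{"method": "arm_command", "body": {
  "increments": [1, 8, 0, 0, 0, 1, 17, 0.1, 0, 0, 1, 26, 0.2, 0, 0, 1, 35, 0.3, 0, 0, 1, 44, 0.4, 0, 0, 1, 53, 0.5, 0, 0, 1, 62, 0.5, 0, 0, 1, 71, 0.6, 0, 0, 1, 80, 0.7, 0, 0, 1, 88, 0.8, 0, 0, 1, 95, 0.8, 0, 0, 1, 102, 0.9, 0, 0, 1, 108, 0.9, 0, 0, 1, 114, 1, 0, 0, 1, 120, 1, 0, 0, 1, 125, 1, 0, 0, 1, 130, 1, 0, 0, 1, 135, 1, 0, 0, 1, 140, 1, 0, 0, 1, 140, 1, 0, 0]
}}

```text
time: 8.9
tool_pos: [613.0, -85.6, 48.2]
tcp_rot: [-3.142, -0.0, 1.641]
contact_force: [-0.1, -0.1, -0.8]
grip_width: 27.8
```

```bash
python3 - <<'E'
from h import *
goto(613,-85,100,93.8)
f=lambda n,x0,y0,w,h:cv2.resize(imaging.capture(n)[y0:y0+h,x0:x0+w],(400,600),interpolation=cv2.INTER_CUBIC)
cv2.imwrite("pics/p5.png",np.hstack([f("top",240,80,100,150),f("side",190,110,80,120)]))
E
```

```text
now [613.  -85.6  48.2] yaw 94.0 t 8.9 F [-0.1 -0.1 -0.8] w 27.8
inc [  0.6   0.  -51.8   0.2]
```

View pics/p5.png

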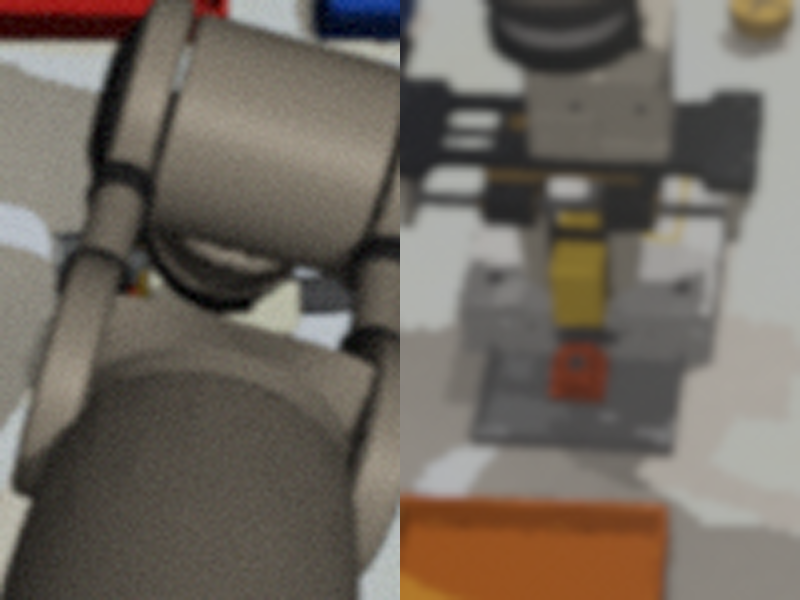

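```bash
python3 - <<'E'
from h import *
im=imaging.capture("side")
b=max(blobs(im,(0,110,40),(12,255,255),(212,168,240,196)),key=lambda t:t[0]);print(b[0],b[1],b[2].min(0),b[2].max(0))
c=np.array([618.7,-169.4]);u=np.array([-.0663,.9978])
for z,q in((15,b[1]),(3,(b[1][0],b[2][:,1].max()+.5)),(24,(b[1][0],b[2][:,1].min()-.5))): print(z,(onplane("side",[q],z)-c)@u)
E
```

```text
102 [225.26470588 184.42156863] [220. 179.] [230. 189.]
15 [119.40721728]
3 [127.13758154]
24 [105.65984515]
```

Emit:
{"method": "arm_command", "body": {
  "increments": [1, 3, 0, 0, 0, 1, 6, 0, 0, 0, 1, 6, 0, 0, 0, 1, 2, 0, 0, 0, 1, 2, 0, -30, 0, 1, 2, 0, -60, 0, 1, 50, 0, -60, 0, 1, 100, 0, -60, 0, 1, 150, 0, -60, 0, 1, 195, 0, -60, 0, 1, 195, 0, -60, 0, 1, 195, 0, -60, 0]
}}

```text
time: 10.55
tool_pos: [599.6, 108.0, 108.2]
tcp_rot: [3.142, 0.0, 1.64]
contact_force: [-0.6, 0.3, -1.5]
grip_width: 27.7
```

```bash
python3 - <<'E'
from h import *
goto(608.7,108.5,37,93.8)
im=imaging.capture("side")
b=max(blobs(im,(0,110,40),(12,255,255),(212,165,240,200)),key=lambda t:t[0]);print(b[0],b[1],b[2].min(0),b[2].max(0))
c=np.array([618.7,-169.4]);u=np.array([-.0663,.9978])
for z,q in((15,b[1]),(3,(b[1][0],b[2][:,1].max()+.5)),(24,(b[1][0],b[2][:,1].min()-.5))): print(z,(onplane("side",[q],z)-c)@u)
E
```

```text
now [599.6 108.  108.2] yaw 94.0 t 10.55 F [-0.6  0.3 -1.5] w 27.7
inc [-0.2  9.1 71.2  0.2]Traceback (most recent call last):
  File "<stdin>", line 4, in <module>
ValueError: max() iterable argument is empty
```

Emit:
{"method": "arm_command", "body": {
  "increments": [1, 0, 9, 30, 0, 1, 0, 9, 55, 0, 1, 0, 9, 65, 0, 1, 0, 9, 69, 0, 1, 0, 9, 72, 0, 1, 0, 9, 72, 0, 0, 0, 9, 72, 0, 0, 0, 9, 72, 0, 0, 0, 9, 72, 0, 0, 0, 9, 72, 0, 0, 0, 9, 72, 0, 0, 0, 9, 72, 0, 0, 0, 9, 20, 0, 0, 0, 9, -40, 0, 0, 0, 9, -40, 0]
}}

```text
time: 12.48
tool_pos: [611.5, 109.4, 153.9]
tcp_rot: [3.131, 0.0, 1.64]
contact_force: [0.0, 0.3, -0.0]
grip_width: 91.9
```

```bash
python3 - <<'E'
from h import *
goto(564.7,395.8,130,12.2)
E
```

```text
now [611.5 109.4 153.9] yaw 94.0 t 12.47 F [ 0.   0.3 -0. ] w 91.9
inc [289.  -26.9  23.9  81.8]
```

Emit:
{"method": "arm_command", "body": {
  "increments": [0, 289, -27, 0, 82, 0, 289, -27, 0, 82, 0, 289, -27, 0, 82, 0, 289, -27, 0, 82, 0, 289, -27, 0, 82, 0, 289, -27, 20, 82, 0, 289, -27, 20, 82, 0, 289, -27, 20, 82, 0, 289, -27, 20, 82, 0, 289, -27, 20, 82, 0, 289, -27, 20, 82]
}}

```text
time: 13.85
tool_pos: [561.6, 395.5, 128.1]
tcp_rot: [-3.142, 0.0, 0.21]
contact_force: [0.2, -0.4, 0.0]
grip_width: 91.2
```

```bash
python3 - <<'E'
from h import *
goto(564.7,395.8,5,12.2)
f=lambda n,x0,y0,w,h:cv2.resize(imaging.capture(n)[y0:y0+h,x0:x0+w],(400,600),interpolation=cv2.INTER_CUBIC)
cv2.imwrite("pics/p6.png",np.hstack([f("top",170,100,100,150),f("side",160,160,120,180)]))
im=imaging.capture("side")
b=max(blobs(im,(0,110,40),(12,255,255),(212,165,240,200)),key=lambda t:t[0]);print(b[0],b[1],b[2].min(0),b[2].max(0))
c=np.array([618.7,-169.4]);u=np.array([-.0663,.9978])
for z,q in((15,b[1]),(3,(b[1][0],b[2][:,1].max()+.5)),(24,(b[1][0],b[2][:,1].min()-.5))): print(z,(onplane("side",[q],z)-c)@u)
E
```

```text
now [561.6 395.5 128.1] yaw 12.1 t 13.85 F [ 0.2 -0.4  0. ] w 91.2
inc [ 3.100e+00  3.000e-01  1.231e+02 -1.000e-01]
98 [225.32653061 185.55102041] [220. 180.] [230. 190.]
15 [123.62657906]
3 [130.83804407]
24 [109.464165]
```

View pics/p6.png

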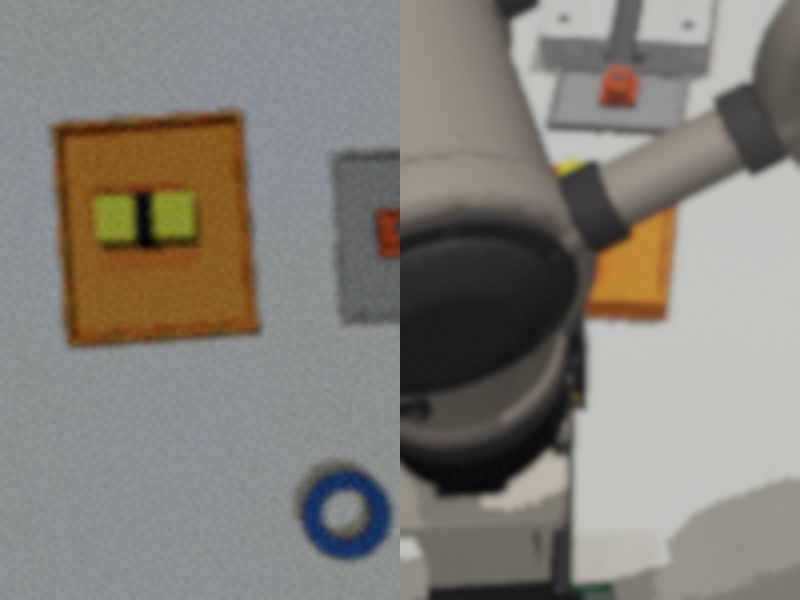

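Emit:
{"method": "arm_command", "body": {
  "increments": [0, 3, 0, 50, 0, 0, 3, 0, 90, 0, 0, 3, 0, 110, 0, 0, 3, 0, 120, 0, 0, 3, 0, 123, 0, 0, 3, 0, 123, 0, 1, 3, 0, 123, 0, 1, 3, 0, 123, 0, 1, 3, 0, 123, 0, 1, 3, 0, 123, 0, 1, 3, 0, 123, 0, 1, 3, 0, 123, 0, 1, 3, 0, 90, 0, 1, 3, 0, 50, 0, 1, 3, 0, 10, 0, 1, 3, 0, 10, 0, 1, 3, 0, 10, 0]
}}

```text
time: 16.12
tool_pos: [563.3, 395.8, 115.9]
tcp_rot: [3.141, 0.004, 0.209]
contact_force: [-0.4, -0.4, -4.4]
grip_width: 59.5
```

```bash
python3 - <<'E'
from h import *
goto(618.7,-169.4,118,3.8)
E
```

```text
now [563.3 395.8 115.9] yaw 12.0 t 16.12 F [-0.4 -0.4 -4.4] w 59.5
inc [-63.1 564.4  -2.1   8.2]
```

Emit:
{"method": "arm_command", "body": {
  "increments": [1, -63, 564.5, 0, 8, 1, -63, 564.5, 0, 8, 1, -63, 564.5, 0, 8, 1, -63, 564.5, 0, 8, 1, -63, 564.5, 0, 8, 1, -63, 564.5, 0, 8, 1, -63, 564.5, 0, 8, 1, -63, 564.5, 0, 8, 1, -63, 564.5, 0, 8, 1, -63, 564.5, 0, 8, 1, -63, 564.5, 0, 8, 1, -63, 564.5, 0, 8, 1, -63, 564.5, 0, 8, 1, -63, 564.5, 0, 8]
}}

```text
time: 17.88
tool_pos: [620.1, -168.0, 118.3]
tcp_rot: [-3.142, -0.0, 0.071]
contact_force: [0.5, -0.5, -4.3]
grip_width: 59.8
```

```bash
python3 - <<'E'
from h import *
goto(618.7,-169.4,46,3.8)
f=lambda n,x0,y0,w,h:cv2.resize(imaging.capture(n)[y0:y0+h,x0:x0+w],(400,600),interpolation=cv2.INTER_CUBIC)
cv2.imwrite("pics/p7.png",np.hstack([f("top",270,80,100,150),f("side",190,70,80,120)]))
E
```

```text
now [ 620.1 -168.   118.3] yaw 4.1 t 17.88 F [ 0.5 -0.5 -4.3] w 59.8
inc [-1.5  1.2 72.3  0.3]
```

View pics/p7.png

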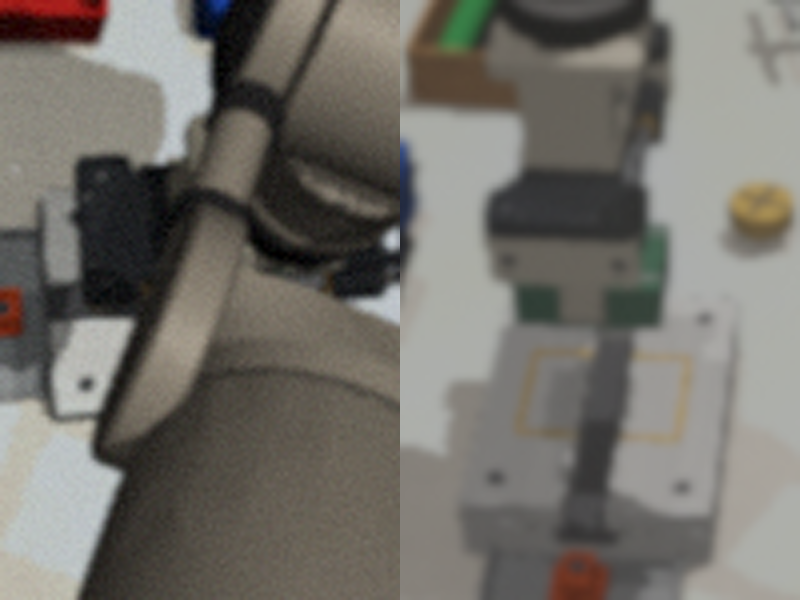

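```bash
python3 - <<'E'
from h import *
c=np.array([618.7,-169.4]);u=np.array([-.0663,.9978]);v=np.array([-.9978,-.0663])
t=np.array([620.1,-168.]);a=np.radians(94.1);U=np.array([np.cos(a),np.sin(a)]);V=np.array([-U[1],U[0]])
p=lambda P:((proj("side",P)-[110,70])*5).round(0).tolist()
print(p([[*(t+30*U+s*40*V),113.3] for s in(-1,1)]))
print(p([[*(c+k*37.5*u+s*47*v),40] for k in(1,-1) for s in(-1,1)]))
E
```

```text
[[514.0, 325.0], [662.0, 331.0]]
[[514.0, 434.0], [679.0, 442.0], [534.0, 350.0], [691.0, 357.0]]
```

Emit:
{"method": "arm_command", "body": {
  "increments": [1, -1.5, 1.2, 30, 0.3, 1, -1.5, 1.2, 50, 0.3, 1, -1.5, 1.2, 60, 0.3, 1, -1.5, 1.2, 66, 0.3, 1, -1.5, 1.2, 69, 0.3, 1, -1.5, 1.2, 71, 0.3, 1, -1.5, 1.2, 72, 0.3, 1, -1.5, 1.2, 72, 0.3, 1, -1.5, 1.2, 72, 0.3]
}}

```text
time: 19.1
tool_pos: [618.6, -170.4, 46.4]
tcp_rot: [3.142, -0.0, 0.064]
contact_force: [-0.2, 0.2, -4.4]
grip_width: 59.6
```

Emit:
{"method": "arm_command", "body": {
  "increments": [1, 0, -0.5, 1.2, 0, 1, 0, -0.5, 1.2, 0, 0, 0, -0.5, 1.2, 0, 0, 0, -0.5, 1.2, 0, 0, 0, -0.5, 1.2, 0, 0, 0, -0.5, 1.2, 0, 0, 0, -0.5, 1.2, 0, 0, 0, -0.5, 1.2, 0, 0, 0, -0.5, -40, 0, 0, 0, -0.5, -90, 0, 0, 0, -0.5, -90, 0, 0, 0, -0.5, -90, 0]
}}

```text
time: 20.6
tool_pos: [618.1, -169.8, 135.8]
tcp_rot: [-3.141, 0.001, 0.064]
contact_force: [0.2, 0.7, -0.4]
grip_width: 91.9
```

```bash
python3 - <<'E'
from h import *
goto(432,-13.4,110,3.8)
E
```

```text
now [ 618.1 -169.8  135.8] yaw 3.7 t 20.6 F [ 0.2  0.7 -0.4] w 91.9
inc [-1.757e+02 -1.679e+02  2.580e+01 -1.000e-01]
```

Emit:
{"method": "arm_command", "body": {
  "increments": [0, -175.5, -168, 0, 0, 0, -175.5, -168, 0, 0, 0, -175.5, -168, 0, 0, 0, -175.5, -168, 0, 0, 0, -175.5, -168, 26, 0, 0, -175.5, -168, 26, 0, 0, -175.5, -168, 26, 0, 0, -175.5, -168, 26, 0]
}}

```text
time: 21.6
tool_pos: [433.3, -13.9, 110.4]
tcp_rot: [3.142, -0.001, 0.063]
contact_force: [0.2, 1.0, 0.6]
grip_width: 91.9
```

```bash
python3 - <<'E'
from h import *
goto(432,-13.4,5,3.8)
a=imaging.capture("top");b=imaging.capture("side")
cv2.imwrite("pics/top8.png",a);cv2.imwrite("pics/side8.png",b)
f=lambda im,x0,y0,w,h:cv2.resize(im[y0:y0+h,x0:x0+w],(400,600),interpolation=cv2.INTER_CUBIC)
cv2.imwrite("pics/p8.png",np.hstack([f(a,270,80,100,150),f(b,190,70,80,120)]))
E
```

```text
now [433.3 -13.9 110.4] yaw 3.6 t 21.6 F [0.2 1.  0.6] w 91.9
inc [ -1.2  -0.6 105.4  -0.2]
```

View pics/p8.png

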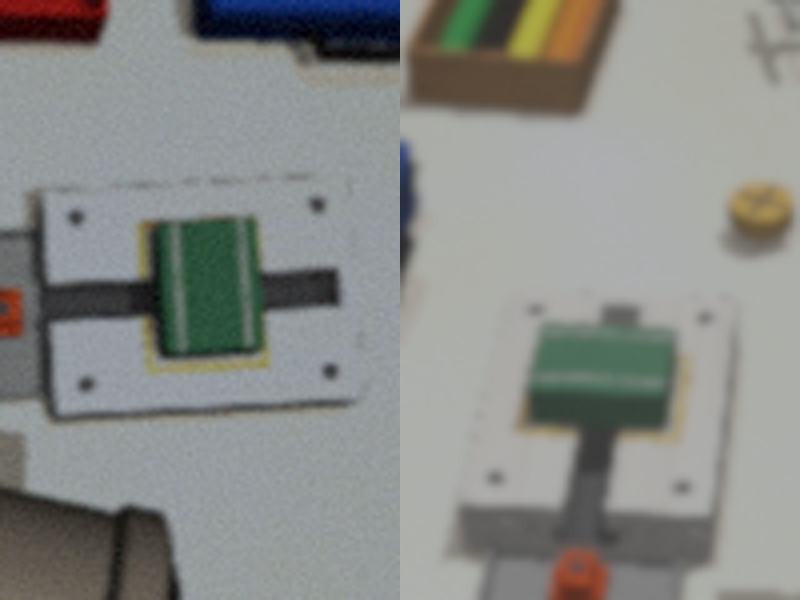

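```bash
python3 - <<'E'
from h import *
im=cv2.imread("pics/top8.png")
for s in(55,65,75):
    P=np.vstack([q[2] for q in blobs(im,(40,40,s),(90,255,255),(300,125,342,178),3)])
    r=cv2.minAreaRect(np.float32(onplane("top",P,68)));print(s,np.round(r[0],1),np.round(r[1],1),round(r[2],1))
R=max(blobs(im,(100,100,30),(130,255,255),(235,205,280,250)),key=lambda t:t[0]);print("ring",R[0],R[1],cv2.minEnclosingCircle(onplane("top",R[2],28).astype(np.float32)))
E
```

```text
55 [ 617.7 -169. ] [80.4 60. ] 4.4
65 [ 618.2 -169.6] [79.9 58.4] 4.0
75 [ 618.3 -170. ] [79.9 57.6] 4.0Traceback (most recent call last):
  File "<stdin>", line 6, in <module>
ValueError: max() iterable argument is empty
```

Emit:
{"method": "arm_command", "body": {
  "increments": [0, -1.2, -0.6, 50, 0, 0, -1.2, -0.6, 80, 0, 0, -1.2, -0.6, 98, 0, 0, -1.2, -0.6, 105, 0, 0, -1.2, -0.6, 105, 0, 1, -1.2, -0.6, 105, 0, 1, -1.2, -0.6, 105, 0, 1, -1.2, -0.6, 105, 0, 1, -1.2, -0.6, 105, 0, 1, -1.2, -0.6, 105, 0, 1, -1.2, -0.6, 105, 0, 1, -1.2, -0.6, 60, 0, 1, -1.2, -0.6, 10, 0, 1, -1.2, -0.6, -30, 0, 1, -1.2, -0.6, -30, 0, 1, -1.2, -0.6, -30, 0]
}}

```text
time: 23.7
tool_pos: [430.5, -12.7, 139.2]
tcp_rot: [-3.141, 0.002, 0.064]
contact_force: [0.5, 0.6, -2.1]
grip_width: 54.9
```

```bash
python3 - <<'E'
from h import *
goto(618.1,-169.5,140,3.8)
im=imaging.capture("side")
for a,c,p in blobs(im,(100,90,30),(130,255,255),(240,100,340,260),20): print(a,c,p.min(0),p.max(0))
E
```

```text
now [430.5 -12.7 139.2] yaw 3.7 t 23.7 F [ 0.5  0.6 -2.1] w 54.9
inc [ 1.772e+02  1.685e+02 -8.000e-01 -1.000e-01]
```

Emit:
{"method": "arm_command", "body": {
  "increments": [1, 177, 168.5, 0, 0, 1, 177, 168.5, 0, 0, 1, 177, 168.5, 0, 0, 1, 177, 168.5, 0, 0, 1, 177, 168.5, 0, 0, 1, 177, 168.5, 0, 0, 1, 177, 168.5, 0, 0, 1, 177, 168.5, 0, 0, 1, 177, 168.5, 0, 0]
}}

```text
time: 24.88
tool_pos: [618.6, -169.3, 140.7]
tcp_rot: [3.141, -0.001, 0.065]
contact_force: [-0.5, 1.3, -1.9]
grip_width: 55.6
```

```bash
python3 - <<'E'
from h import *
for i in range(3):
    im=imaging.capture("side");goto(618.1,-169.5,74,3.8)
cv2.imwrite("pics/side9.png",im);cv2.imwrite("pics/p9.png",cv2.resize(im[60:180,170:330],(800,600),interpolation=cv2.INTER_CUBIC))
E
```

```text
now [ 618.7 -169.4  140.7] yaw 3.7 t 24.93 F [ 1.1 -0.2 -2.7] w 55.7
inc [-0.6  0.  66.7 -0.1]
now [ 618.8 -169.5  140.6] yaw 3.7 t 24.98 F [-0.2 -0.7 -2.9] w 55.3
inc [-0.7 -0.1 66.6 -0.1]
now [ 618.8 -169.6  140.5] yaw 3.7 t 25.02 F [ 1.   0.7 -2.8] w 55.3
inc [-0.6 -0.2 66.5 -0.1]
```

View pics/p9.png

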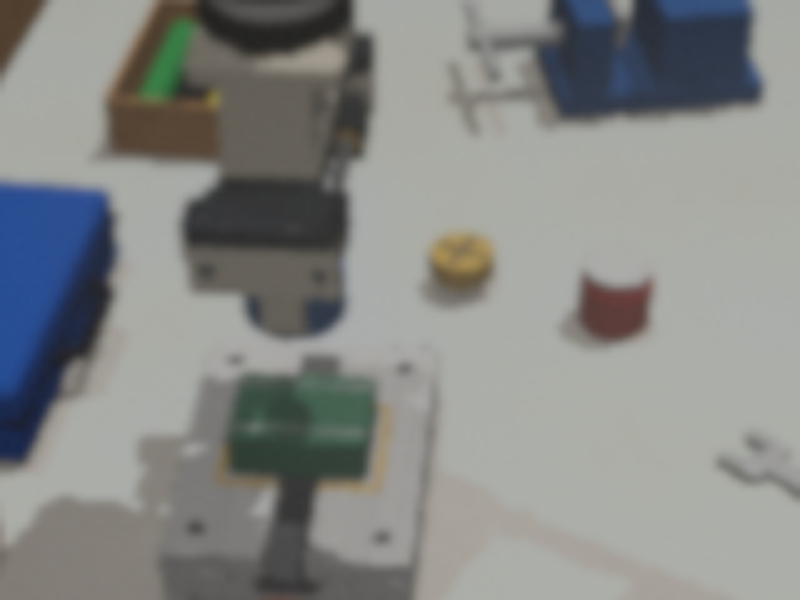

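```bash
python3 - <<'E'
from h import *
t=np.linspace(0,2*np.pi,200)
for z in(135.5,142,163):
    q=(proj("side",np.c_[618.8+28*np.cos(t),-169.5+28*np.sin(t),0*t+z])-[170,60])*5;print(z,q.min(0).round(),q.max(0).round())
im=cv2.imread("pics/side9.png")
for a,c,p in blobs(im,(100,90,30),(130,255,255),(212,105,245,130),4): print(a,c,(p.min(0)-[170,60])*5,(p.max(0)-[170,60]+1)*5)
E
```

```text
135.5 [243. 279.] [347. 341.]
142 [242. 269.] [346. 331.]
163 [239. 237.] [345. 299.]
```

Emit:
{"method": "arm_command", "body": {
  "increments": [1, -0.6, 0, 30, 0, 1, -0.6, 0, 48, 0, 1, -0.6, 0, 58, 0, 1, -0.6, 0, 63, 0, 1, -0.6, 0, 65.5, 0, 1, -0.6, 0, 66.5, 0, 1, -0.6, 0, 67, 0, 1, -0.6, 0, 67, 0]
}}

```text
time: 26.02
tool_pos: [618.4, -169.9, 73.5]
tcp_rot: [3.141, -0.001, 0.064]
contact_force: [-0.0, -0.3, -1.8]
grip_width: 55.4
```

Emit:
{"method": "arm_command", "body": {
  "increments": [1, 0, 0, 0.8, 0, 1, 0, 0, 0.8, 0, 0, 0, 0, 0.8, 0, 0, 0, 0, 0.8, 0, 0, 0, 0, 0.8, 0, 0, 0, 0, 0.8, 0, 0, 0, 0, 0.8, 0, 0, 0, 0, 0.8, 0, 0, 0, 0, -40, 0, 0, 0, 0, -80, 0, 0, 0, 0, -80, 0, 0, 0, 0, -80, 0]
}}

```text
time: 27.52
tool_pos: [617.8, -169.6, 152.7]
tcp_rot: [-3.141, 0.001, 0.064]
contact_force: [-0.6, -0.4, -0.3]
grip_width: 91.6
```

```bash
python3 - <<'E'
from h import *
goto(556.4,-389.2,110,3.8)
E
```

```text
now [ 617.8 -169.6  152.7] yaw 3.7 t 27.52 F [-0.6 -0.4 -0.3] w 91.6
inc [-7.530e+01  2.152e+02  4.270e+01 -1.000e-01]
```

Emit:
{"method": "arm_command", "body": {
  "increments": [0, -75.5, 215, 0, 0, 0, -75.5, 215, 0, 0, 0, -75.5, 215, 0, 0, 0, -75.5, 215, 0, 0, 0, -75.5, 215, 42, 0, 0, -75.5, 215, 42, 0, 0, -75.5, 215, 42, 0, 0, -75.5, 215, 42, 0]
}}

```text
time: 28.52
tool_pos: [557.6, -389.0, 112.8]
tcp_rot: [3.14, -0.002, 0.065]
contact_force: [-0.5, -0.1, -0.5]
grip_width: 91.7
```

```bash
python3 - <<'E'
from h import *
goto(556.4,-389.2,13,3.8)
a=imaging.capture("top");b=imaging.capture("side")
cv2.imwrite("pics/top10.png",a);cv2.imwrite("pics/side10.png",b)
f=lambda im,x0,y0,w,h:cv2.resize(im[y0:y0+h,x0:x0+w],(400,600),interpolation=cv2.INTER_CUBIC)
cv2.imwrite("pics/p10.png",np.hstack([f(a,270,80,100,150),f(b,190,50,120,180)]))
m=[q for q in blobs(a,(100,100,30),(130,255,255),(300,125,345,180),20)]
for q in m:
    print(q[0],q[1],cv2.minAreaRect(np.float32(onplane("top",q[2],96))),cv2.minEnclosingCircle(np.float32(onplane("top",q[2],96))))
E
```

```text
now [ 557.6 -389.   112.8] yaw 3.7 t 28.52 F [-0.5 -0.1 -0.5] w 91.7
inc [-1.2  0.1 99.8 -0.1]
356 [323.84269663 149.35393258] ((616.2542114257812, -166.67343139648438), (53.846717834472656, 55.71251678466797), 0.7681426405906677) ((616.5827026367188, -166.29251098632812), 29.16109275817871)
```

View pics/p10.png

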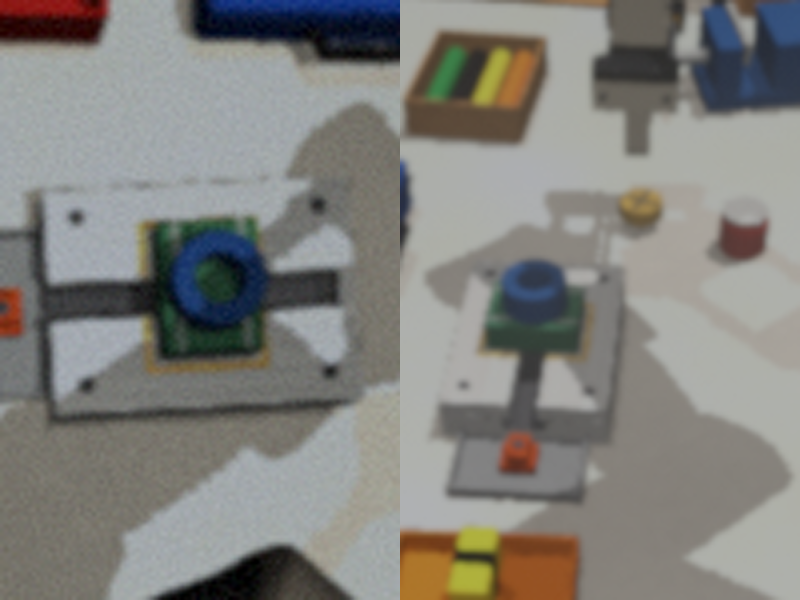

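```bash
python3 - <<'E'
from h import *
t=np.linspace(0,2*np.pi,200)
for n,box in(("top",(300,125,345,180)),("side",(210,110,250,150))):
    im=cv2.imread(f"pics/{n}10.png")
    for lo in((100,100,30),(100,80,20),(100,130,60)):
        q=max(blobs(im,lo,(130,255,255),box,10),key=lambda t:t[0]);print(n,q[0],q[2].min(0)-.5,q[2].max(0)+.5)
    for z in(68,96):
        p=proj(n,np.c_[618.3+28*np.cos(t),-169.7+28*np.sin(t),0*t+z]);print("  pred",z,p.min(0).round(1),p.max(0).round(1))
im=cv2.imread("pics/side10.png");q=max(blobs(im,(40,50,20),(90,255,255),(205,120,255,160)),key=lambda t:t[0]);print("riser side",q[2].min(0)-.5,q[2].max(0)+.5)
a=np.radians(3.8);C=np.array([[s*40,k*30] for s in(1,-1) for k in(1,-1)])@np.array([[np.cos(a),np.sin(a)],[-np.sin(a),np.cos(a)]])+[618.3,-169.5]
for n in("side","top"):
    p=proj(n,[[*c,z] for c in C for z in(40,68)]);print(n,"riser pred",p.min(0).round(1),p.max(0).round(1))
E
```

```text
top 356 [311.5 137.5] [336.5 161.5]
top 378 [310.5 137.5] [336.5 162.5]
top 274 [312.5 137.5] [336.5 159.5]
  pred 68 [311.2 139.4] [334.6 162.6]
  pred 96 [313.2 136.7] [337.4 160.6]
side 112 [220.5 129.5] [237.5 140.5]
side 243 [220.5 128.5] [238.5 145.5]
side 26 [221.5 131.5] [234.5 138.5]
  pred 68 [220.6 135.1] [240.4 147.7]
  pred 96 [219.9 127.3] [240.  139.8]
riser side [215.5 145.5] [242.5 153.5]
side riser pred [214.9 134.1] [245.7 156.4]
top riser pred [307.3 133.9] [336.5 169.9]
```

Emit:
{"method": "arm_command", "body": {
  "increments": [0, -1.2, 0, 50, 0, 0, -1.2, 0, 80, 0, 0, -1.2, 0, 95, 0, 0, -1.2, 0, 100, 0, 0, -1.2, 0, 100, 0, 1, -1.2, 0, 100, 0, 1, -1.2, 0, 100, 0, 1, -1.2, 0, 100, 0, 1, -1.2, 0, 100, 0, 1, -1.2, 0, 100, 0, 1, -1.2, 0, 100, 0, 1, -1.2, 0, 100, 0]
}}

```text
time: 30.12
tool_pos: [555.6, -389.6, 11.4]
tcp_rot: [3.141, -0.0, 0.064]
contact_force: [0.4, -1.3, 0.3]
grip_width: 42.3
```

Emit:
{"method": "arm_command", "body": {
  "increments": [1, 0, 0, -20, 0, 1, 0, 0, -70, 0, 1, 0, 0, -130, 0, 1, 0, 0, -130, 0, 1, 0, 0, -130, 0, 1, 0, 0, -130, 0]
}}

```text
time: 30.88
tool_pos: [554.6, -388.4, 139.3]
tcp_rot: [-3.139, 0.003, 0.064]
contact_force: [0.3, -0.1, -1.5]
grip_width: 42.2
```

```bash
python3 - <<'E'
from h import *
goto(617.8,-169.3,150,3.8)
b=imaging.capture("side");p=sensors.get_obs()['tool_pos']
cv2.imwrite("pics/p11.png",cv2.resize(b[20:140,210:370],(800,600),interpolation=cv2.INTER_CUBIC))
t=np.linspace(0,2*np.pi,200)
for z,r in((1.,22),(17,22),(-11,10)):
    q=(proj("side",np.c_[p[0]+r*np.cos(t),p[1]+r*np.sin(t),0*t+p[2]+z])-[210,20])*5;print(z,q.min(0).round(),q.max(0).round())
E
```

```text
now [ 554.6 -388.4  139.3] yaw 3.7 t 30.88 F [ 0.3 -0.1 -1.5] w 42.2
inc [ 7.720e+01 -2.146e+02 -1.070e+01 -1.000e-01]
1.0 [230. 282.] [301. 319.]
17 [229. 259.] [301. 296.]
-11 [249. 309.] [281. 326.]
```

View pics/p11.png

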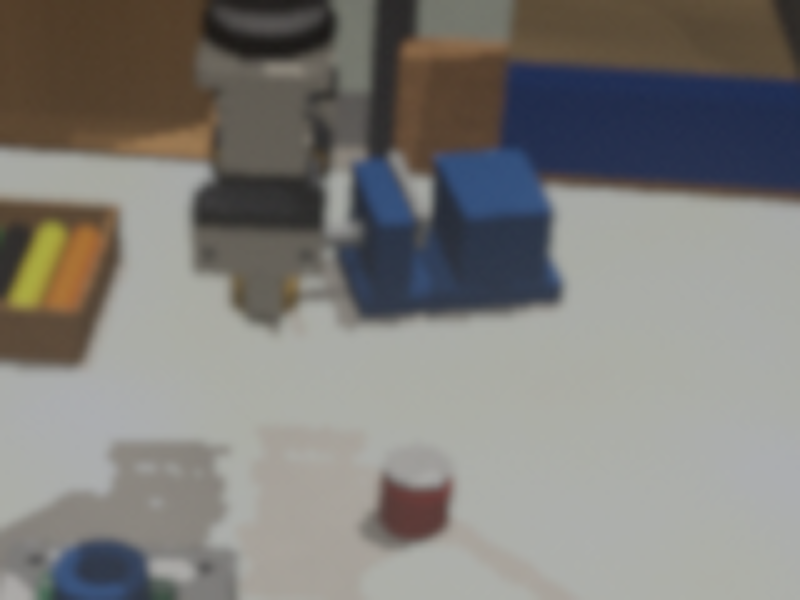

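Emit:
{"method": "arm_command", "body": {
  "increments": [1, 77, -214.5, -10, 0, 1, 77, -214.5, -10, 0, 1, 77, -214.5, -10, 0, 1, 77, -214.5, -10, 0, 1, 77, -214.5, -10, 0, 1, 77, -214.5, -10, 0, 1, 77, -214.5, -10, 0, 1, 77, -214.5, -10, 0, 1, 77, -214.5, -10, 0]
}}

```text
time: 32.05
tool_pos: [618.3, -171.1, 151.1]
tcp_rot: [-3.141, 0.0, 0.063]
contact_force: [0.6, 0.1, -1.5]
grip_width: 42.4
```

```bash
python3 - <<'E'
from h import *
b=imaging.capture("side");goto(617.8,-169.3,101,3.8);p=sensors.get_obs()['tool_pos']
cv2.imwrite("pics/p12.png",cv2.resize(b[75:165,170:290],(800,600),interpolation=cv2.INTER_CUBIC))
t=np.linspace(0,2*np.pi,200);s=800/120
for z,r in((p[2]+1,22),(p[2]+17,22),(p[2]-11,10),(96,28),(96,15)):
    q=(proj("side",np.c_[(p[0] if z>97 else 617.8)+r*np.cos(t),(p[1] if z>97 else -169.3)+r*np.sin(t),0*t+z])-[170,75]+.5)*s-.5;print(z,q.min(0).round(),q.max(0).round())
E
```

```text
now [ 618.4 -170.9  151.2] yaw 3.6 t 32.1 F [ 0.5  0.  -1.5] w 42.6
inc [-0.5 -1.6 50.2 -0.2]
152.17574064679118 [341. 247.] [450. 312.]
168.17574064679118 [338. 214.] [449. 279.]
140.17574064679118 [373. 289.] [422. 319.]
96 [337. 352.] [471. 436.]
96 [368. 371.] [440. 416.]
```

View pics/p12.png

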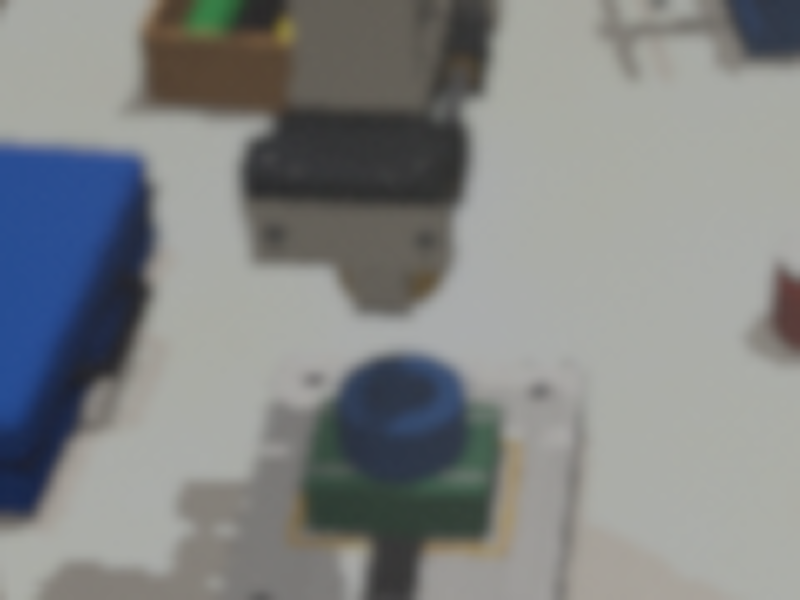

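Emit:
{"method": "arm_command", "body": {
  "increments": [1, -0.5, -1.5, 20, 0, 1, -0.5, -1.5, 32, 0, 1, -0.5, -1.5, 40, 0, 1, -0.5, -1.5, 45, 0, 1, -0.5, -1.5, 48, 0, 1, -0.5, -1.5, 50, 0, 1, -0.5, -1.5, 50, 0]
}}

```text
time: 32.98
tool_pos: [618.0, -168.9, 101.3]
tcp_rot: [3.142, -0.0, 0.064]
contact_force: [-0.6, -0.8, -0.5]
grip_width: 42.3
```

Emit:
{"method": "arm_command", "body": {
  "increments": [1, 0, 0, 1.5, 0, 1, 0, 0, 3, 0, 1, 0, 0, 3.5, 0, 1, 0, 0, 3.5, 0]
}}

```text
time: 33.48
tool_pos: [617.9, -168.8, 97.7]
tcp_rot: [-3.141, 0.0, 0.064]
contact_force: [-0.2, 0.8, -2.0]
grip_width: 42.5
```

```bash
python3 - <<'E'
from h import *
for i in range(3): imaging.capture("side");goto(617.8,-169.3,97,3.8)
E
```

```text
now [ 618.  -168.8   97.7] yaw 3.7 t 33.52 F [-0.5 -0.1 -1.9] w 42.6
inc [-0.2  0.5  0.7 -0.1]
now [ 618.  -168.9   97.7] yaw 3.7 t 33.58 F [ 0.1 -0.1 -1.5] w 42.7
inc [-0.2  0.4  0.7 -0.1]
now [ 618.  -168.9   97.8] yaw 3.7 t 33.62 F [ 0.6  0.  -1.4] w 42.0
inc [-0.2  0.4  0.8 -0.1]
```

Emit:
{"method": "arm_command", "body": {
  "increments": [1, 0, 0, 0.7, 0, 1, 0, 0, 0.7, 0, 0, 0, 0, 0.7, 0, 0, 0, 0, 0.7, 0, 0, 0, 0, 0.7, 0, 0, 0, 0, 0.7, 0, 0, 0, 0, 0.7, 0, 0, 0, 0, 0.7, 0, 0, 0, 0, -30, 0, 0, 0, 0, -80, 0, 0, 0, 0, -100, 0, 0, -60, -60, -100, 0, 0, -110, -110, -100, 0, 0, -160, -160, -100, 0, 0, -190, -190, -100, 0, 0, -190, -190, -100, 0, 0, -190, -190, -100, 0]
}}

```text
time: 35.75
tool_pos: [416.4, 8.9, 198.3]
tcp_rot: [3.141, -0.002, 0.065]
contact_force: [0.4, 0.1, 0.5]
grip_width: 91.9
```

```bash
python3 - <<'E'
from h import *
a=imaging.capture("top");b=imaging.capture("side");goto(617.8,-169.3,97,3.8)
cv2.imwrite("pics/top13.png",a);cv2.imwrite("pics/side13.png",b)
f=lambda im,x0,y0,w,h:cv2.resize(im[y0:y0+h,x0:x0+w],(400,600),interpolation=cv2.INTER_CUBIC)
cv2.imwrite("pics/p13.png",np.hstack([f(a,250,80,120,180),f(b,180,80,120,180)]))
q=max(blobs(a,(12,60,50),(35,255,255),(310,135,340,162)),key=lambda t:t[0])
print("pad @112",q[0],cv2.minEnclosingCircle(np.float32(onplane("top",q[2],112))),cv2.minAreaRect(np.float32(onplane("top",q[2],112))))
t=np.linspace(0,2*np.pi,200)
for n in("top","side"):
    p=proj(n,np.c_[617.8+22*np.cos(t),-169.3+22*np.sin(t),0*t+112]);print(n,"pred pad top",p.min(0).round(1),p.max(0).round(1))
for n,im,box in(("top",a,(310,135,340,162)),("side",b,(215,110,245,150))):
    for q in blobs(im,(12,60,50),(35,255,255),box): print(n,q[0],q[2].min(0)-.5,q[2].max(0)+.5)
im0=cv2.imread("pics/side0.png")
for im in(im0,b): print("tin",[(q[0],q[1].round(1)) for q in blobs(im,(0,70,20),(12,255,255),(280,108,305,130))])
E
```

```text
now [417.7   7.9 198.1] yaw 3.7 t 35.85 F [-0.1 -0.9 -0.2] w 92.0
inc [ 1.884e+02  1.895e+02  1.011e+02 -1.000e-01]
pad @112 313 ((618.2606811523438, -166.4349365234375), 23.20477294921875) ((617.5845336914062, -166.77725219726562), (43.6664924621582, 43.30406951904297), 0.769243597984314)
top pred pad top [316.9 137.8] [336.3 157. ]
side pred pad top [221.8 124.1] [237.8 133.9]
top 313 [315.5 137.5] [335.5 157.5]
side 161 [221.5 124.5] [236.5 137.5]
tin [(np.int32(102), array([292.4, 121.6]))]
tin [(np.int32(29), array([288.3, 120.8]))]
```

View pics/p13.png

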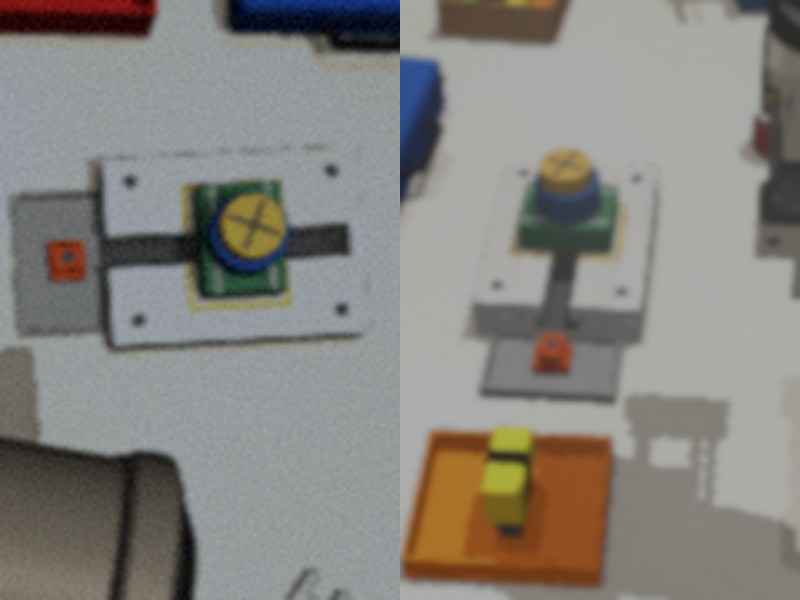

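```bash
python3 - <<'E'
from h import *
from plant import ticket
a=imaging.capture("top")
for im in(cv2.imread("pics/top0.png"),a): print([(q[0],q[1].round(1)) for q in blobs(im,(0,70,20),(12,255,255),(380,205,412,238))])
s=sensors.get_obs();print(s['time'],s['dq'].round(3));print(ticket.close_job())
E
```

```text
[(np.int32(11), array([391.5, 216. ])), (np.int32(40), array([390.2, 224.4]))]
[(np.int32(58), array([390.1, 222.5]))]
35.9 [-0.005  0.008  0.004  0.001  0.002  0.003]
the job is handed in; nothing more can be done
None
```

I completed the whole sequence and handed the job in at 35.9 s of the 126 s allowed; the hand-in gave no verdict.

I used the scraper to push the T-nut along the slot into the chip pan and set the scraper upright in the orange tray. Then I placed the riser, ring and pad on the plate in that order.

What the last checks showed:
- **T-nut:** it lies in the pan with its centre about 117–123 mm along the plate's x, against the 109–175 mm limits. The fingers stayed above the plate and never came near it.
- **Scraper:** it stands upright near the middle of the tray.
- **Riser:** it is about 1 mm from the outline centre, and its angle is within 1° of the plate's.
- **Ring:** it sits flat on the riser, about 1–2 mm off centre by the side view. The raw top-view mask read about 3 mm, some of which comes from the ring's visible side and the mask edge.
- **Pad:** its top edge matches the fully seated height to within half a pixel. It reads within about 1 mm in x; in y the top view puts it about 2.5 mm off the target I aimed at, inside the 9 mm limit.
- **Tin:** its pixel position in the top view is unchanged. In the last side picture the arm partly hid it, so that comparison was not usable.

One reading disagreed: the finger opening on the pad was 42.3 mm, where its head is 44 mm. The side view showed the pad centred in the grip, so I carried on.

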